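# Drive a seized end plug out of a clamped glass column

### The arm

A 6-joint arm with a two-finger parallel gripper is mounted at the origin on the work surface. World frame = base frame: x ahead of the robot, y to its left, z up, the work surface at z = 0. Lengths are in m, angles in degrees, forces in N, time in s.
With the tool pointing down it reaches from about 0.25 to 0.775 m from the base axis. Payload 4 kg.
Tool frame: the origin (TCP) lies midway between the tips of the shut fingers; the grasp point (between the pads) lies 19 mm behind it; z points along the fingers, x is the direction in which the jaws open and shut, and the axes are right-handed (so a half turn about z gives the same grasp; the last joint's range is limited). The gripper opens to 85 mm and grips with 20 to 120 N. Pads are 22 mm wide; open, the fingers measure 114 mm over their backs; the gripper's body (76 mm by 85 mm) begins 54 mm behind the grasp point. The pads swing forward as they close: fully open they stand 13 mm farther back than shut.
Start: joints at [65.77, 4.996, 78.535, -0, 96.463, -5.907], TCP at [0.173, 0.522, 0.231] pointing down, gripper open.
Joint ranges: [-177.83, 177.83], [-43.37, 116.18], [15.69, 146.23], [-61.86, 241.86], [9.47, 152.12], [-147.06, 147.06]. Speed limits (degrees/s): [159.86, 159.86, 180, 180, 180, 180].

### API

Orientations are given as [roll, pitch, yaw] about the fixed x, y, z axes, in that order (R = Rz(yaw) Ry(pitch) Rx(roll)).
In Python, from bench import get_obs, capture, camera_model, close_job gives the robot as it stands. The module is installed in compiled form; this text tells all that it offers.
- The arm moves only by the tool jog_arm, never from a script. Its argument "series" is a list that holds one entry, the list of rows, each a list of 4 numbers: the shift along the tool's x, y, z in cm, then the turn about the tool's z in degrees. In form: [[[x, y, z, roll], ...]]. A call has 1 to 12 rows; each row is the pose to reach, as a shift and turn from the pose commanded when the call began, along the tool's axes at that moment; what a row does not reach only later rows make up. A row lasts 1/10 s, in which the tool goes at most 50 mm and 8.59 degrees, less where a joint would pass 70% of its speed; a pose out of reach is approached as far as the arm can. A call with a gripper value outside its range is refused whole. "fingers" is the finger opening in cm, from 0 to 8.54, set as the call begins (left out, the last holds). The fingers move at their own pace and stop on an object; "squeeze" is the grip in N (left out, the last holds). Time passes only in rows, so rows that repeat a pose let the fingers close. It gives the time, the measured TCP pose, the force and the opening at its end, in the units of the state.
- get_obs(): the state, without advancing time (a new reading comes with each control period).
- capture(name): name is "scene" or "top" or "wrist"; returns the picture (400x640x3 uint8, red, green, blue); there is no depth.
- camera_model(name): a dict with "camera_matrix" (3x3 intrinsics, pixels), "world_from_camera" (4x4, takes a point from camera to world coordinates); the wrist camera has in their place "T_tool_cam" (4x4, takes a point from camera to tool coordinates, whose origin is the TCP and whose axes are the tool frame's). Camera axes: x right, y down, z forward; pixel columns grow to the right and rows downward; lengths in m; the calibration is good to about 2 mm. The wrist camera is an equidistant fisheye: a pixel r from the principal point sees the ray r / f radians off the axis. A picture is of the moment at which its call begins: read the wrist's pose just before it. camera_model takes no time and is no camera call.
- close_job(): hands the job in, once; it reports no verdict.
The state is a dict: "time": time; "joint_pos": joint angles; "joint_velocities": joint speeds; "effort": joint torques, N m; "tcp_pos": TCP position; "ee_rot": TCP orientation; "force": force on the tool from outside, world axes, zero at the start; "torque": the same for the moment, N m; "grip_width": finger opening in m.
Only numpy, scipy, OpenCV 4.12 (cv2) and the standard library are available. Lean on these libraries where they do the work, as an engineer would, in place of code of your own. Each camera call takes 0.05 s, during which the arm holds its last target.

### The job

The end plug has seized inside the glass column held in the clamp stand. Set the porcelain dish gently on the stand's base plate, centred under the column, then take the wider of the two push rods from the rack and drive the plug down with it from the top of the tube until it drops into the dish. Lower the rod back upright into an empty hole of the rack (neither rod nor dish may be dropped), leave the dish with the plug under the column, and do not knock the stand or disturb anything else.

Things in the scene. Friction and masses are not known exactly. Their poses are not given: they have to be found in the camera images.
- stand: Retort stand fixed to the bench, clamping an upright glass tube. Origin: on the bench straight below the tube's axis; z up, local +x from the tube to the stand's post. Base plate 8 mm thick, local x -65 to +150, y -70 to +70 mm. Steel post 13 mm thick, 304 mm tall, at local x +125
- tube_top (a point): Centre of the tube's upper mouth, 155 mm above the bench. The tube is open at both ends, 38 mm outside, 45 mm at its 12 mm high end collars; bore 32 mm at the mouth, sprung to a clear width of about 26 mm from 4 mm down
- tube_bottom (a point): Centre of the tube's lower mouth, 65 mm above the bench (57 mm above the base plate)
- clamp (a point): Where the clamp grips the tube: on the tube's axis, 108 mm above the bench. The jaws are 16 mm high and reach 27 mm either side of the axis in the stand's local y; from them an arm 11 mm thick runs along local +x to a boss 34 x 26 x 32 mm on the post
- plug: The seized end plug: white plastic cylinder 28 mm in diameter, 26 mm long, with two black O-rings, upright inside the tube; origin at the centre of its lower face (at the start 10 to 35 mm above the tube's lower mouth), local z along its axis. It takes a steady push of some 10 to 20 N to move it along the bore, holds wherever it stops, and falls free once its upper face has passed the lower mouth
- plug_center (a point): Centre of the plug, 13 mm above its origin along its axis
- dish: White porcelain dish with a straight side handle, about 180 g. Bowl 92 mm across the rim, 34 mm high, wall 4 mm, inner floor 5 mm up. Origin at the centre of its underside, z up, local +x towards the handle: a level bar 13 mm wide and 13 mm high, 44 to 120 mm from the origin, with an 18 mm round knob at 116 mm
- dish_handle (a point): Grip point on the dish's handle: 88 mm from the dish's axis along local +x, 24 mm above its underside
- rack: White plastic rack, fixed to the bench, 140 x 94 mm and 62 mm high, with a base 8 mm thick (things stand on it) and a top plate from 52 to 62 mm with six 24 mm holes at local x -44, 0, +44 and y -22, +22 mm. Origin on the bench below its centre, z up. It holds the two push rods and two capped tubes, one to a hole; two holes are empty
- push_rod: The wider push rod, standing upright in the rack, about 110 g. Grey shaft 20 mm in diameter and 115 mm long with a 3 mm chamfer at its foot, then a cylindrical handle 29 mm in diameter and 50 mm long on top: 165 mm in all. Origin at the centre of its foot, local z along the rod towards the handle
- slim_rod: The slimmer push rod, for another column, not to be used: shaft 11 mm, handle 18 mm in diameter from 95 to 135 mm above its foot. Standing in the rack. Origin at the centre of its foot, z along the rod
- tube_a: Capped clear sample tube in the rack, 20 mm over the cap, 100 mm tall; origin at the centre of its foot. A bystander
- tube_b: Another such tube in the rack. A bystander
- bottle: Glass bottle with blue cap, 58 mm in diameter, 115 mm tall; origin at the centre of its underside. A bystander
- jar: Amber glass jar with white lid, 54 mm in diameter, 75 mm tall; origin at the centre of its underside. A bystander
- end_nut: The column's grey threaded end nut, a ring 54 mm across, 18 mm high, lying by the stand; origin at the centre of its underside. A bystander
- petri: Stack of three small culture dishes, 60 mm in diameter, 45 mm high; origin at the centre of its underside. A bystander
- beaker: Small empty clear beaker, 52 mm in diameter, 60 mm high; origin at the centre of its underside. A bystander
Things that resemble listed ones, but are neither listed nor needed, are in the scene too. Leave any orange look-alike of the push_rod alone.

How it is judged (in metres and radians):
On the way, in this order (a step that is already met when the one before it is completed fails the run):
1. the dish stands on the base plate under the tube, let go, the plug still in the bore (horizontal distance between dish and stand below 0.025 m and z of dish in the frame of stand below 0.013 m and angle between dish's own z axis and vertical below 0.1 rad and linear speed of dish below 0.02 m/s and contact force between the fingers and dish below 0.1 N and z of plug in the frame of stand above 0.066 m), for 0.2 s.
2. the wider push rod, entered from the top of the tube, presses on the plug inside the bore (contact force between push_rod and plug above 2 N and horizontal distance between push_rod and stand below 0.008 m and z of push_rod in the frame of stand between 0.062 and 0.145 m and z of plug in the frame of stand above 0.045 m), for 0.1 s.
3. the plug lies in the dish (horizontal distance between plug_center and dish below 0.04 m and z of plug_center in the frame of dish below 0.03 m and linear speed of plug below 0.05 m/s), for 0.1 s.
At the end, for the whole second after the job is handed in: The dish stands level and at rest on the base plate with its centre within 25 mm of the tube's axis and the plug lies at rest in it; the wider push rod stands in a hole of the rack, its foot within 6 mm of the rack's base, leaning less than 0.15 rad, at rest and let go (all of step 3 and horizontal distance between dish and stand below 0.025 m and z of dish in the frame of stand below 0.013 m and angle between dish's own z axis and vertical below 0.1 rad and linear speed of dish below 0.02 m/s and x of push_rod in the frame of rack between -0.06 and 0.06 m and y of push_rod in the frame of rack between -0.04 and 0.04 m and z of push_rod in the frame of rack below 0.014 m and angle between push_rod's own z axis and vertical below 0.15 rad and linear speed of push_rod below 0.03 m/s); the robot touches nothing.
It fails at once if the dish is dropped (falls faster than 0.7 m/s out of the fingers) (linear speed of dish above 0.7 m/s and contact force between the fingers and dish below 0.1 N).
It fails at once if the push rod is dropped (falls faster than 0.7 m/s out of the fingers) (linear speed of push_rod above 0.7 m/s and contact force between the fingers and push_rod below 0.1 N).
It fails at once if the fingers or the arm knock the stand (over 15 N) (contact force between any of the fingers, the arm and stand above 15 N).
It fails at once if the bottle, jar, end nut, culture dishes or beaker is pushed more than 20 mm or tipped (distance of any of bottle, jar, end_nut, petri, beaker from where it was at the start of the episode above 0.02 m).
It fails at once if the slim rod or a tube is taken out of its place in the rack (more than 25 mm) (distance of any of slim_rod, tube_a, tube_b from where it was at the start of the episode above 0.025 m).
It also fails if it takes over 64 s, if anything falls off the work surface, if the arm or the gripper's body presses on something with over 40 N, if the wrist force passes 120 N, or if a joint passes its speed limit or range.

## Working session

There is one attempt and no reset: what is moved stays moved. The work goes in short steps, Python scripts to look and compute and a tool call to move; the robot and the scene stay as the last step left them, time stands still between calls to the robot, and variables do not carry over. Pictures are saved under pics/ and viewed, and the job is handed in when it is done.

Besides the shell and the picture viewer there is one more tool, called after "Request:" as a command line: name --argument value ..., lists and objects as JSON in quotes. jog_arm: Moves the arm, as the interface text tells. Its arguments: {"type":"object","properties":{"series":{"type":"array","items":{"type":"array","items":{"type":"array","items":{"type":"number"}}}},"fingers":{"type":"number"},"squeeze":{"type":"number"}},"required":["series"]}

```bash
mkdir -p pics; ls; python3 - <<'E'
from bench import *
import cv2,json
o=get_obs();print(o)
for n in("scene","top","wrist"):
    im=capture(n);cv2.imwrite(f"pics/{n}0.png",im[:,:,::-1])
    print(n,camera_model(n))
E
```

```text
pics
{'time': 0.0, 'joint_pos': array([ 6.57707506e+01,  5.04114390e+00,  7.86263542e+01,  1.39642260e-03,
        9.64626790e+01, -5.90674167e+00]), 'joint_velocities': array([ 0.03181223, -0.07543164,  0.07487663, -0.0083102 , -0.06991983,
       -0.0099848 ]), 'effort': array([-1.68797080e-03, -3.51887834e+01, -3.13258195e+01, -4.52010936e-04,
        1.11008206e-02,  8.57298744e-06]), 'tcp_pos': array([0.1726863 , 0.52165763, 0.23010546]), 'ee_rot': array([-1.79985223e+02,  1.29343177e-01,  7.16776646e+01]), 'force': array([-0.2215628 ,  0.21356006,  0.91953095]), 'torque': array([ 0.01308148, -0.0121573 , -0.00743439]), 'grip_width': 0.08537284090084352}
scene {'camera_matrix': array([[365.0041103 ,   0.        , 325.18046895],
       [  0.        , 365.0041103 , 201.2901859 ],
       [  0.        ,   0.        ,   1.        ]]), 'world_from_camera': array([[ 0.65537507,  0.5378608 , -0.53027283,  1.12662018],
       [ 0.7552849 , -0.47162844,  0.45509487, -0.50411186],
       [-0.00531406, -0.69876489, -0.71533166,  0.88245379],
       [ 0.        ,  0.        ,  0.        ,  1
[... 292 characters left out ...]
, -0.04211163,  0.00592932, -0.02688848],
       [ 0.00263808, -0.20052784, -0.97968445,  1.42934075],
       [ 0.        ,  0.        ,  0.        ,  1.        ]])}
wrist {'camera_matrix': array([[309.70691629,   0.        , 322.66057979],
       [  0.        , 309.70691629, 199.18980787],
       [  0.        ,   0.        ,   1.        ]]), 'T_tool_cam': array([[ 9.99998242e-01, -1.87153826e-03, -1.11413024e-04,
        -1.74188467e-04],
       [ 1.80823293e-03,  9.47060909e-01,  3.21048850e-01,
        -8.31006064e-02],
       [-4.95340287e-04, -3.21048487e-01,  9.47062629e-01,
        -1.42119398e-01],
       [ 0.00000000e+00,  0.00000000e+00,  0.00000000e+00,
         1.00000000e+00]])}
```

View pics/scene0.png

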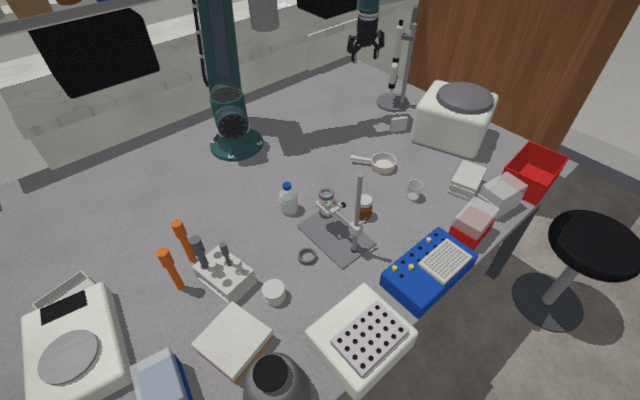

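View pics/top0.png

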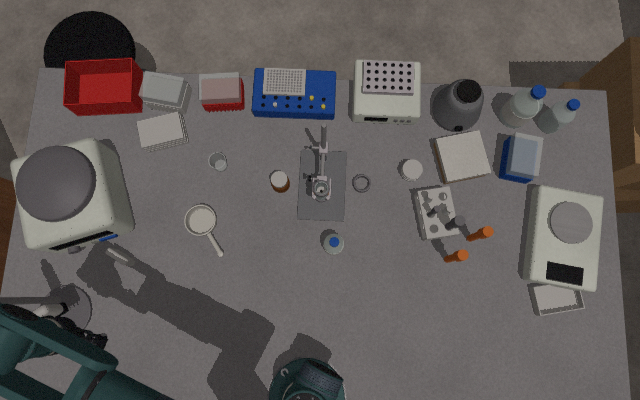

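View pics/wrist0.png

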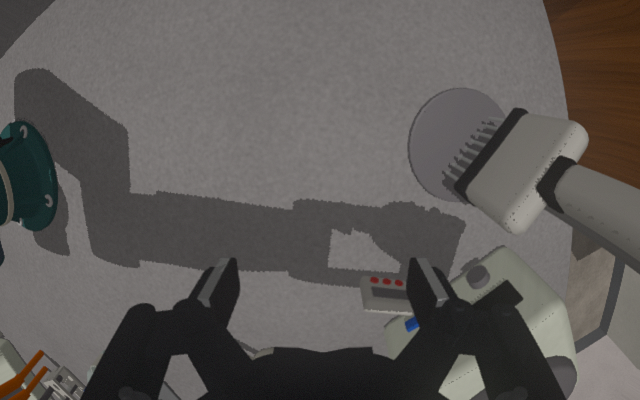

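```bash
python3 - <<'E'
import cv2,numpy as np
t=cv2.imread("pics/top0.png");s=cv2.imread("pics/scene0.png")
z=lambda im,x,y,w,h,k:cv2.resize(im[y:y+h,x:x+w],None,fx=k,fy=k,interpolation=cv2.INTER_CUBIC)
cv2.imwrite("pics/c1.png",z(t,170,110,200,150,4))
cv2.imwrite("pics/c2.png",z(t,370,140,140,130,4))
cv2.imwrite("pics/c3.png",z(s,140,150,260,160,3))
E
```

```text
(no output)
```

View pics/c1.png

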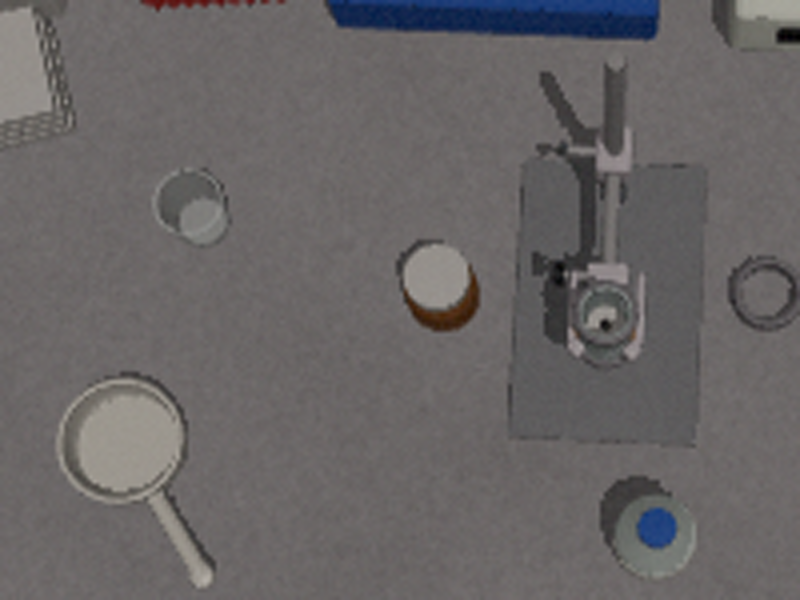

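View pics/c2.png

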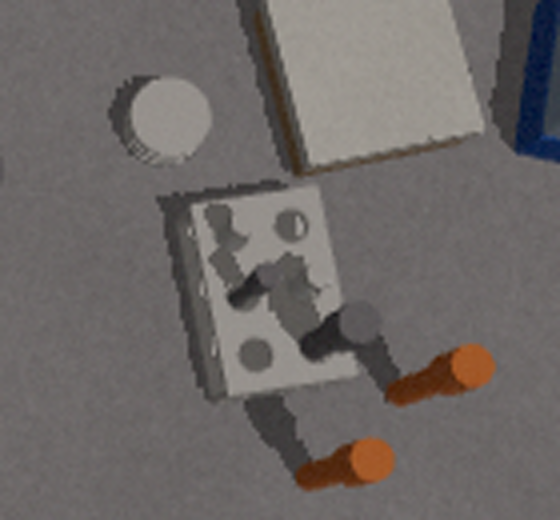

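View pics/c3.png

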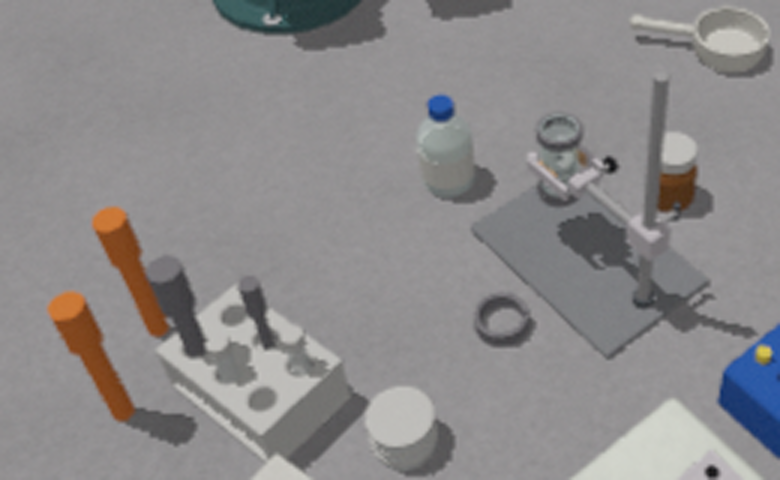

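```bash
cat > h.py <<'E'
import numpy as np,cv2
from bench import *
def ray(n,u,v):
    m=camera_model(n);K=m["camera_matrix"];T=m["world_from_camera"]
    d=T[:3,:3]@np.array([(u-K[0,2])/K[0,0],(v-K[1,2])/K[1,1],1]);return T[:3,3],d
def onz(n,u,v,z):
    p,d=ray(n,u,v);return p+d*(z-p[2])/d[2]
def proj(n,P):
    m=camera_model(n);K=m["camera_matrix"];T=m["world_from_camera"]
    c=T[:3,:3].T@(np.array(P)-T[:3,3]);return (K@c/c[2])[:2]
E
python3 - <<'E'
from h import *
np.set_printoptions(precision=4,suppress=True)
c1=lambda x,y:(170+x/4-.4,110+y/4-.4)
c2=lambda x,y:(370+x/4-.4,140+y/4-.4)
P=lambda n,c,z:print(n,onz("top",*c,z))
for n,a,z in [("dish rim",(122,439),.034),("dish knob",(202,576),.024),("jar",(437,276),.075),("bottlecap",(657,528),.115),("nut",(765,293),.018),("beaker top",(190,204),.06),
 ("pl1",(523,165),.008),("pl2",(707,169),.008),("pl3",(510,437),.008),("pl4",(694,444),.008),("tubetop",(606,313),.155),("posttop",(616,63),.304)]: P(n,c1(*a),z)
for n,a,z in [("rk1",(190,205),.062),("rk2",(318,184),.062),("rk3",(226,398),.062),("rk4",(360,372),.062),("hole256",(256,355),.062),("hole291",(291,225),.062),("rodtop",(361,322),.173),("slimtop",(273,275),.143),("or1",(473,367),.165),("or2",(373,460),.165),("petri",(171,117),.045)]: P(n,c2(*a),z)
E
```

```text
dish rim [0.478  0.3311 0.034 ]
dish knob [0.3822 0.2667 0.024 ]
jar [0.5998 0.1056 0.075 ]
bottlecap [ 0.4213 -0.058   0.115 ]
nut [ 0.6107 -0.1344  0.018 ]
beaker top [0.6495 0.2908 0.06  ]
pl1 [0.7052 0.0519 0.008 ]
pl2 [ 0.7081 -0.0884  0.008 ]
pl3 [0.4954 0.0508 0.008 ]
pl4 [ 0.496  -0.0856  0.008 ]
tubetop [ 0.5603 -0.0174  0.155 ]
posttop [ 0.6841 -0.0179  0.304 ]
rk1 [ 0.5837 -0.294   0.062 ]
rk2 [ 0.6032 -0.3865  0.062 ]
rk3 [ 0.4451 -0.3199  0.062 ]
rk4 [ 0.4677 -0.4149  0.062 ]
hole256 [ 0.4767 -0.3412  0.062 ]
hole291 [ 0.5721 -0.3668  0.062 ]
rodtop [ 0.4856 -0.3845  0.173 ]
slimtop [ 0.5199 -0.3342  0.143 ]
or1 [ 0.4602 -0.4599  0.165 ]
or2 [ 0.3965 -0.3933  0.165 ]
petri [ 0.6533 -0.2831  0.045 ]
```

```bash
cat >> h.py <<'E'
def go(x,y,z,yaw):
    o=get_obs();p=o["tcp_pos"];a=o["ee_rot"][2];r=np.radians(a)
    d=np.array([x,y,z])-p
    t=(a-yaw+180)%360-180
    print("t",round(o["time"],2),"at",p.round(4),"yaw",round(a,2),"F",o["force"].round(1),"w",round(o["grip_width"],4))
    print("shift cm", np.round([100*(d[0]*np.cos(r)+d[1]*np.sin(r)),100*(d[0]*np.sin(r)-d[1]*np.cos(r)),-100*d[2],t],2))
def wpix(u,v,z):  # wrist pixel -> world on plane z
    m=camera_model("wrist");K=m["camera_matrix"];T=m["T_tool_cam"];o=get_obs()
    return wp(u,v,z,o["tcp_pos"],o["ee_rot"])
def wp(u,v,z,p,e):
    from scipy.spatial.transform import Rotation as R
    m=camera_model("wrist");K=m["camera_matrix"];T=m["T_tool_cam"]
    a=(u-K[0,2])/K[0,0];b=(v-K[1,2])/K[1,1];th=np.hypot(a,b)
    s=np.sin(th)/th if th>1e-9 else 1
    d=np.array([a*s,b*s,np.cos(th)])
    Rt=R.from_euler("xyz",e,degrees=True).as_matrix()
    c=p+Rt@T[:3,3];d=Rt@T[:3,:3]@d
    return c+d*(z-c[2])/d[2]
E
python3 - <<'E'
from h import *
go(.405,.282,.15,124)
E
```

```text
t 0.15 at [0.1728 0.5218 0.2304] yaw 71.68 F [0.4 0.9 0.5] w 0.0856
shift cm [-15.46  29.58   8.04 -52.32]
```

Request:
jog_arm --series '[[[-1.9,3.7,1,-6.5],[-3.9,7.4,2,-13],[-5.8,11.1,3,-19.6],[-7.7,14.8,4,-26],[-9.7,18.5,5,-32.7],[-11.6,22.2,6,-39.2],[-13.5,25.9,7,-45.8],[-15.5,29.6,8,-52.3],[-15.5,29.6,8,-52.3],[-15.5,29.6,8,-52.3]]]' --fingers 5

```text
time: 1.15
tcp_pos: [0.4053, 0.2811, 0.1506]
ee_rot: [-179.9, -0.0, 123.8]
force: [-0.5, 0.5, 0.2]
grip_width: 0.0502
```

```bash
python3 - <<'E'
from h import *
o=get_obs();np.save("w1.npy",np.r_[o["tcp_pos"],o["ee_rot"]])
cv2.imwrite("pics/w1.png",capture("wrist")[:,:,::-1])
go(.405,.282,.05,124)
E
```

```text
t 1.2 at [0.4049 0.282  0.1511] yaw 123.9 F [-0.2  0.7  0. ] w 0.0499
shift cm [-0.000e+00  1.000e-02  1.011e+01 -1.000e-01]
```

View pics/w1.png

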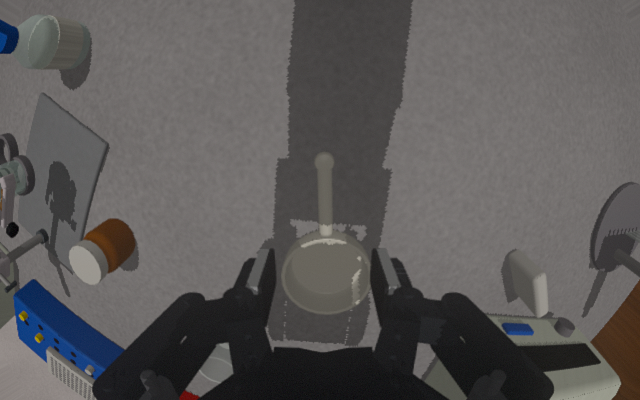

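```bash
python3 - <<'E'
from h import *
w=np.load("w1.npy")
for n,u,v,z in [("knob",323.5,160,.026),("handle",324,190,.028),("handle2",325,215,.028),("rimcentre",326,272,.034),("rimL",282,272,.034),("rimR",370,272,.034),("jar lid",89,263,.075),("platecorner",107,149,.008)]:
    print(n,wp(u,v,z,w[:3],w[3:]).round(4))
E
```

```text
knob [0.3806 0.2659 0.026 ]
handle [0.4028 0.2812 0.028 ]
handle2 [0.4222 0.2953 0.028 ]
rimcentre [0.4697 0.3283 0.034 ]
rimL [0.4941 0.2925 0.034 ]
rimR [0.4462 0.3649 0.034 ]
jar lid [0.5891 0.1138 0.075 ]
platecorner [0.4995 0.0582 0.008 ]
```

Request:
jog_arm --series '[[[0,0,3,-1],[0,0,6,-1],[0,0,9,-1],[0,0,11.5,-1],[0,0,13,-1],[0,0,14.0,-1],[0,0,14.3,-1],[0,0,14.3,-1]]]'

```text
time: 2.0
tcp_pos: [0.405, 0.2827, 0.0087]
ee_rot: [180.0, -0.0, 125.0]
force: [0.8, -1.0, -0.4]
grip_width: 0.05
```

Request:
jog_arm --series '[[[0,0,0,0],[0,0,0,0],[0,0,0,0],[0,0,0,0],[0,0,0,0],[0,0,0,0]]]' --fingers 0 --squeeze 60

```text
time: 2.6
tcp_pos: [0.4058, 0.2823, 0.0091]
ee_rot: [179.9, 0.0, 125.0]
force: [-1.3, 0.4, 4.9]
grip_width: 0.0116
```

```bash
python3 - <<'E'
from h import *
cv2.imwrite("pics/w2.png",capture("wrist")[:,:,::-1])
go(.405,.282,.05,124)
E
```

```text
t 2.65 at [0.4058 0.2823 0.0091] yaw 124.97 F [-0.3 -0.1  5.3] w 0.0117
shift cm [ 0.02 -0.08 -4.09  0.97]
```

View pics/w2.png

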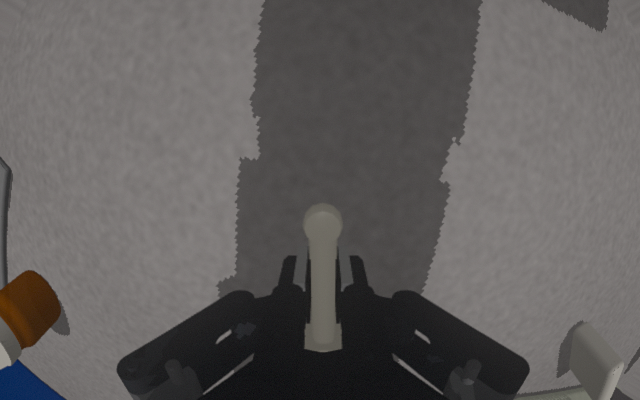

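Request:
jog_arm --series '[[[0,0,-0.5,0],[0,0,-1.5,0],[0,0,-3,0],[0,0,-4.5,0],[0,0,-5,0],[0,0,-5,0]]]'

```text
time: 3.25
tcp_pos: [0.4056, 0.2821, 0.0591]
ee_rot: [179.9, 0.0, 125.0]
force: [0.2, -0.6, -2.2]
grip_width: 0.0117
```

```bash
python3 - <<'E'
from h import *
cv2.imwrite("pics/s3.png",cv2.resize(capture("scene")[100:250,250:500,::-1],None,fx=3,fy=3))
go(.404,.138,.06,45)
E
```

```text
t 3.3 at [0.405  0.2818 0.0582] yaw 124.98 F [ 0.4  0.4 -1.6] w 0.0117
shift cm [-11.72  -8.33  -0.18  79.98]
```

View pics/s3.png

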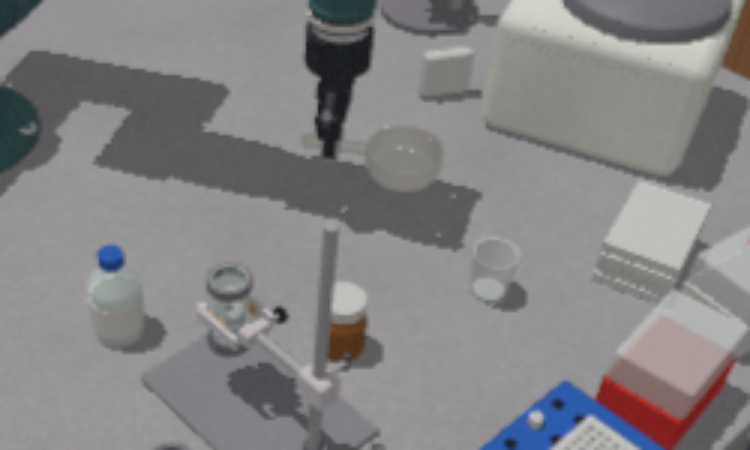

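Dish lifted, level, at about crop (403,158) hanging from the fingers. Move toward the stand approach point.

Request:
jog_arm --series '[[[-0.5,-0.3,0,3],[-1.5,-1,0,10],[-2.7,-1.9,0,17],[-3.9,-2.8,0,25],[-5.1,-3.6,0,33],[-6.2,-4.4,0,41],[-7.4,-5.2,0,49],[-8.6,-6.1,0,57],[-9.8,-7,0,65],[-10.8,-7.7,0,73],[-11.5,-8.2,0,78],[-11.7,-8.3,0,80]]]'

```text
time: 4.5
tcp_pos: [0.4033, 0.1377, 0.0572]
ee_rot: [-179.9, 0.1, 44.8]
force: [0.1, 0.9, -1.9]
grip_width: 0.0119
```

Request:
jog_arm --series '[[[0,0,0.5,0],[0,0,1.5,0],[0,0,2.5,0],[0,0,3.2,0],[0,0,3.5,0],[0,0,3.5,0]]]'

```text
time: 5.1
tcp_pos: [0.4037, 0.1386, 0.0224]
ee_rot: [-179.9, 0.1, 45.0]
force: [0.5, 0.6, -1.6]
grip_width: 0.0117
```

```bash
python3 - <<'E'
from h import *
o=get_obs();np.save("w3.npy",np.r_[o["tcp_pos"],o["ee_rot"]])
cv2.imwrite("pics/s4.png",cv2.resize(capture("scene")[100:300,230:480,::-1],None,fx=3,fy=3))
cv2.imwrite("pics/t4.png",cv2.resize(capture("top")[120:270,220:420,::-1],None,fx=4,fy=4,interpolation=cv2.INTER_CUBIC))
go(.4988,.0437,.0255,45)
E
```

```text
t 5.2 at [0.4044 0.1386 0.0234] yaw 44.99 F [ 0.3 -0.1 -2. ] w 0.0119
shift cm [-4.000e-02  1.338e+01 -2.100e-01 -1.000e-02]
```

View pics/s4.png

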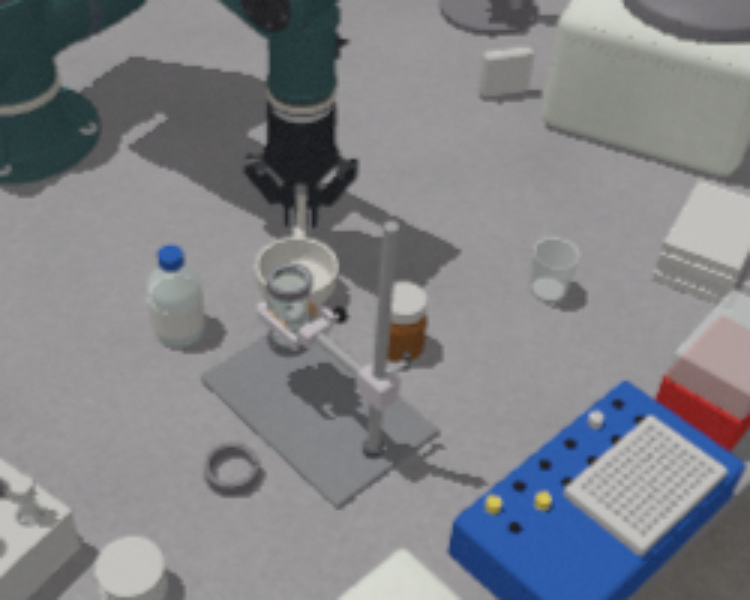

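View pics/t4.png

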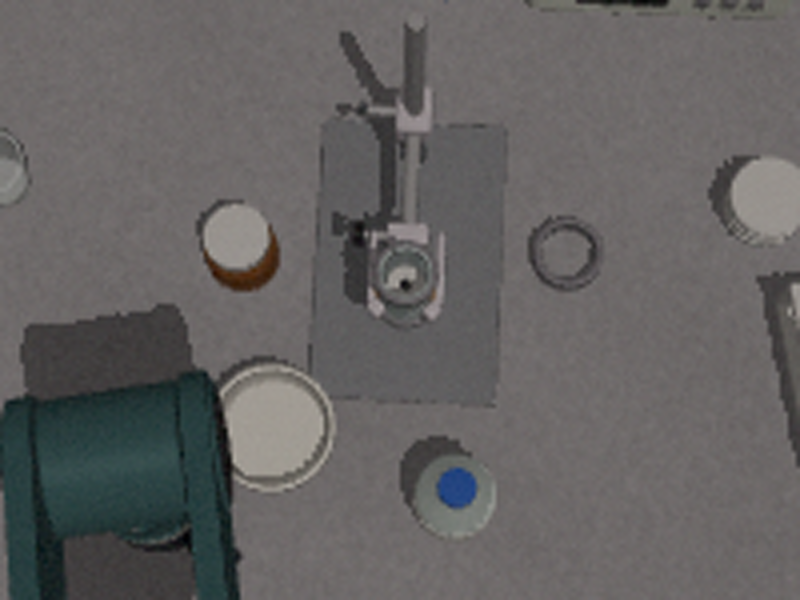

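```bash
python3 - <<'E'
from h import *
f=lambda x,y:(220+x/4-.4,120+y/4-.4)
for n,x,y,z in[("r",335,424,.049),("t",272,357,.049),("b",272,491,.049),("c",272,424,.049),("tube",405,275,.155)]:print(n,onz("top",*f(x,y),z).round(4))
E
```

```text
r [0.4705 0.0296 0.049 ]
t [0.5172 0.0775 0.049 ]
b [0.4205 0.0721 0.049 ]
c [0.4685 0.0748 0.049 ]
tube [ 0.5589 -0.0168  0.155 ]
```

Request:
jog_arm --series '[[[0,0.5,-0.4,0],[0,1.5,-0.4,0],[0,3,-0.4,0],[0,4.5,-0.4,0],[0,6,-0.4,0],[0,7.5,-0.4,0],[0,9,-0.4,0],[0,10.5,-0.4,0],[0,11.8,-0.4,0],[-0.1,12.7,-0.4,0],[-0.1,13,-0.4,0],[-0.1,13,-0.4,0]]]'

```text
time: 6.4
tcp_pos: [0.4955, 0.0457, 0.0272]
ee_rot: [-180.0, 0.0, 45.0]
force: [0.2, 0.5, -1.5]
grip_width: 0.0115
```

```bash
python3 - <<'E'
from h import *
cv2.imwrite("pics/s5.png",cv2.resize(capture("scene")[100:300,230:480,::-1],None,fx=3,fy=3))
cv2.imwrite("pics/t5.png",cv2.resize(capture("top")[120:270,220:420,::-1],None,fx=4,fy=4,interpolation=cv2.INTER_CUBIC))
go(.4988,.0437,.0175,45)
E
```

```text
t 6.5 at [0.495  0.0461 0.0272] yaw 44.99 F [-0.7 -0.1 -0.3] w 0.0114
shift cm [ 0.09  0.44  0.97 -0.01]
```

View pics/s5.png

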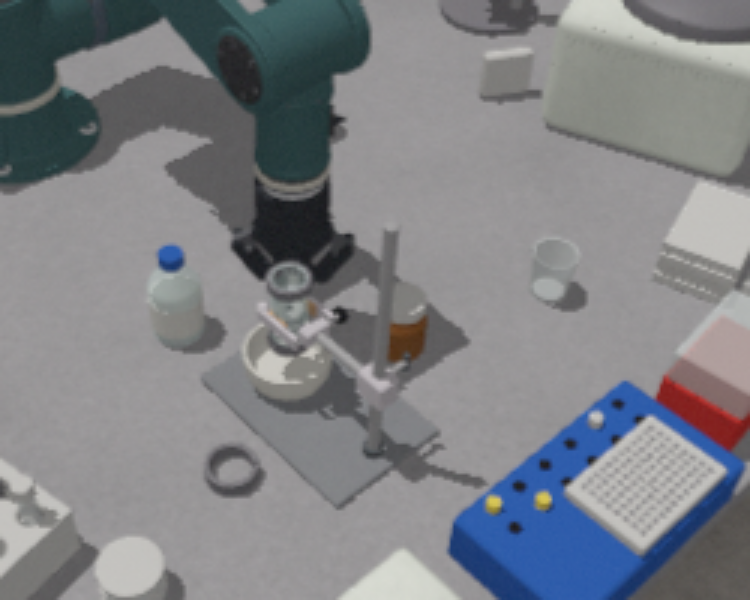

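View pics/t5.png

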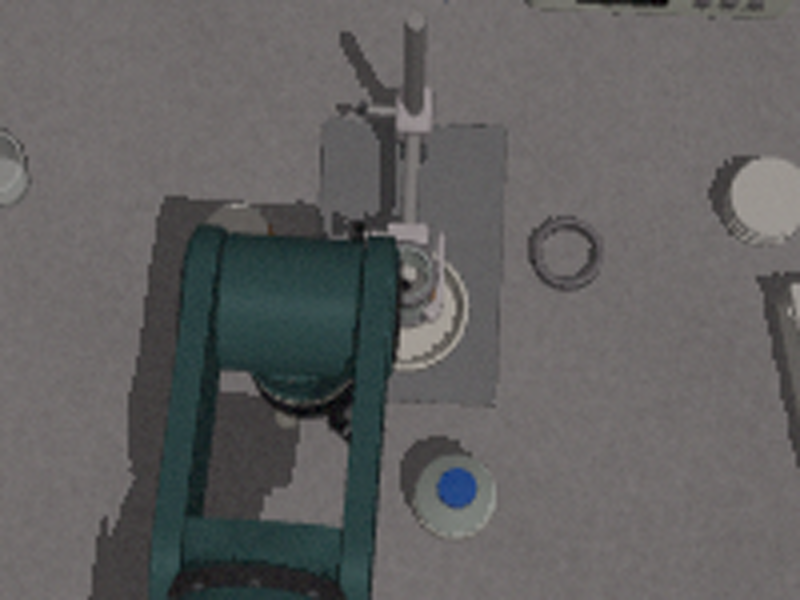

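```bash
python3 - <<'E'
from h import *
f=lambda x,y:(220+x/4-.4,120+y/4-.4)
for n,x,y,z in[("r",468,305,.053),("b",415,369,.053)]:print(n,onz("top",*f(x,y),z).round(4))
print([(q-[0,0]) for q in [proj("scene",(.5595,-.0172,.053))]], "scene expected centre; crop", (proj("scene",(.5595,-.0172,.053))-[230,100])*3)
E
```

```text
r [ 0.5608 -0.0625  0.053 ]
b [ 0.5122 -0.0261  0.053 ]
[array([325.34029204, 215.9864834 ])] scene expected centre; crop [286.02087613 347.95945019]
```

Request:
jog_arm --series '[[[0,0.1,0.3,0],[0,0.1,0.5,0],[0,0.1,0.7,0],[0,0.1,0.8,0],[0,0.1,0.85,0],[0,0.1,0.9,0],[0,0.1,0.9,0]]]'

```text
time: 7.2
tcp_pos: [0.4962, 0.0451, 0.0183]
ee_rot: [180.0, -0.0, 45.0]
force: [-0.1, -0.5, -1.2]
grip_width: 0.0118
```

```bash
python3 - <<'E'
from h import *
go(.4988,.0437,.0175,45)
E
```

```text
t 7.2 at [0.4962 0.0451 0.0183] yaw 44.98 F [-0.1 -0.5 -1.2] w 0.0118
shift cm [ 0.08  0.29  0.08 -0.02]
```

Request:
jog_arm --series '[[[0,0,0.1,0],[0,0,0.15,0],[0,0,0.2,0],[0,0,0.2,0],[0,0,0.2,0]]]'

```text
time: 7.7
tcp_pos: [0.4964, 0.0453, 0.0173]
ee_rot: [180.0, -0.0, 45.0]
force: [-3.1, 0.5, 5.7]
grip_width: 0.0117
```

Request:
jog_arm --series '[[[0,0,0,0],[0,0,0,0],[0,0,0,0],[0,0,0,0],[0,0,0,0]]]' --fingers 5

```text
time: 8.2
tcp_pos: [0.4961, 0.0451, 0.0162]
ee_rot: [-180.0, 0.0, 45.0]
force: [-0.3, 0.5, -0.5]
grip_width: 0.0499
```

Request:
jog_arm --series '[[[0,0,-2,0],[0,0,-5,0],[0,0,-8,0],[0,0,-12,0],[0,0,-16,0],[0,0,-20,0],[0,0,-24,0],[0,0,-27,0],[0,0,-27,0]]]'

```text
time: 9.1
tcp_pos: [0.4981, 0.0451, 0.2923]
ee_rot: [179.5, -0.4, 45.0]
force: [0.3, 1.1, -0.1]
grip_width: 0.0503
```

```bash
python3 - <<'E'
from h import *
cv2.imwrite("pics/s6.png",cv2.resize(capture("scene")[100:300,230:480,::-1],None,fx=3,fy=3))
go(.486,-.384,.28,-34)
E
```

```text
t 9.15 at [0.4972 0.0451 0.2893] yaw 44.98 F [-0.   0.1 -0.6] w 0.0499
shift cm [-31.12  29.56   0.93  78.98]
```

View pics/s6.png

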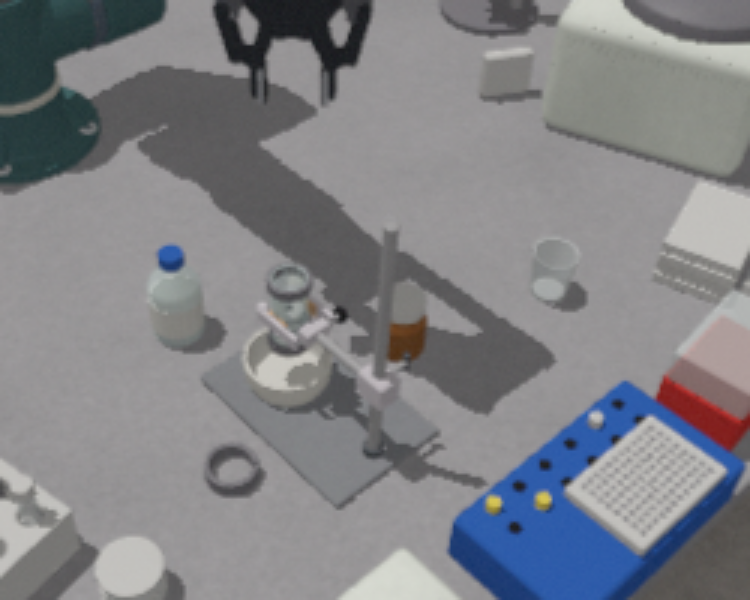

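Request:
jog_arm --series '[[[-2,2,0,5],[-5,4.8,0,13],[-8,7.6,0,21],[-11,10.5,0,28],[-14,13.3,0,36],[-17,16.1,0,43],[-20,19,0,51],[-23,21.9,0.9,58],[-26,24.8,0.9,66],[-29,27.6,0.9,74],[-30.8,29.3,0.9,79],[-31.1,29.6,0.9,79]]]'

```text
time: 10.35
tcp_pos: [0.484, -0.3866, 0.2735]
ee_rot: [-180.0, 0.3, -34.3]
force: [0.2, 0.6, 0.1]
grip_width: 0.0498
```

Request:
jog_arm --series '[[[0,0,0,0],[0,0,0,0]]]'

```text
time: 10.55
tcp_pos: [0.4854, -0.3829, 0.2764]
ee_rot: [-179.9, 0.1, -33.9]
force: [-0.3, 0.2, 0.3]
grip_width: 0.0504
```

```bash
python3 - <<'E'
from h import *
o=get_obs();np.save("w4.npy",np.r_[o["tcp_pos"],o["ee_rot"]])
cv2.imwrite("pics/w4.png",capture("wrist")[:,:,::-1])
im=capture("top")
cv2.imwrite("pics/t6.png",cv2.resize(im[120:270,220:420,::-1],None,fx=4,fy=4,interpolation=cv2.INTER_CUBIC))
go(.486,-.384,.28,-34)
E
```

```text
t 10.65 at [ 0.4857 -0.3827  0.2774] yaw -33.89 F [0.3 0.4 0.2] w 0.0501
shift cm [ 0.1   0.09 -0.26  0.11]
```

View pics/w4.png

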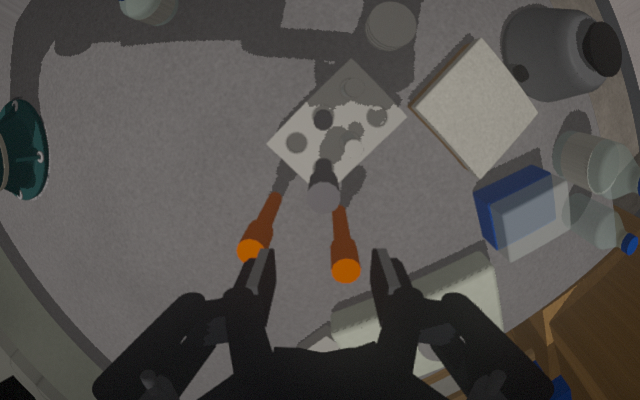

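View pics/t6.png

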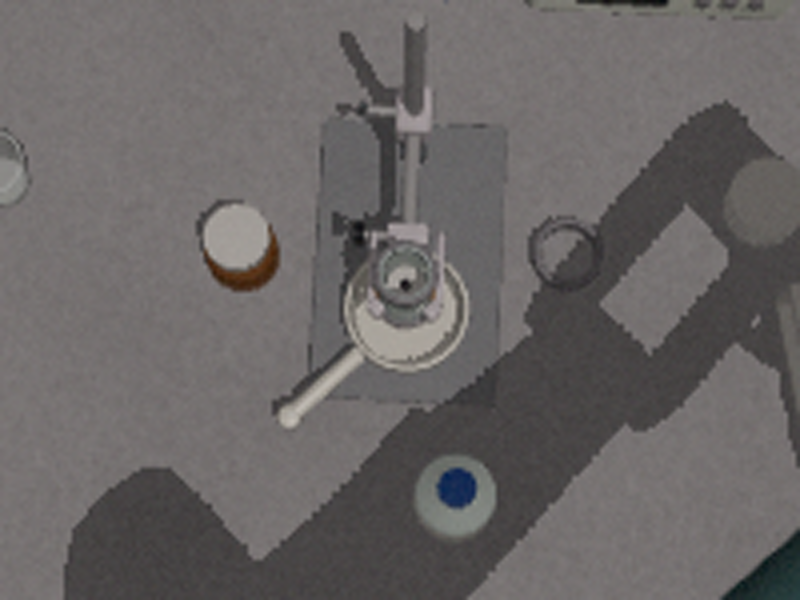

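```bash
python3 - <<'E'
from h import *
f=lambda x,y:(220+x/4-.4,120+y/4-.4)
for n,x,y,z in[("rl",345,308,.042),("rr",469,308,.042),("bot",407,370,.042)]:print(n,onz("top",*f(x,y),z).round(4))
w=np.load("w4.npy")
for n,u,v,z in [("rod",323.5,194,.173),("rodL",308,194,.173),("rodR",339,194,.173),("slim",323,119,.143),("or1",345.5,270,.165),("or2",250.5,250,.165),("hole",297,143,.062),("hole2",376,117,.062)]:
    print(n,wp(u,v,z,w[:3],w[3:]).round(4))
E
```

```text
rl [0.557  0.0269 0.042 ]
rr [ 0.5609 -0.0636  0.042 ]
bot [ 0.5131 -0.0203  0.042 ]
rod [ 0.4876 -0.3796  0.173 ]
rodL [ 0.4769 -0.3724  0.173 ]
rodR [ 0.4983 -0.3868  0.173 ]
slim [ 0.5208 -0.3297  0.143 ]
or1 [ 0.461  -0.4568  0.165 ]
or2 [ 0.3982 -0.3892  0.165 ]
hole [ 0.477  -0.3403  0.062 ]
hole2 [ 0.5699 -0.3655  0.062 ]
```

Request:
jog_arm --series '[[[0,0,3,0],[0,0,6,0],[0,0,9,0],[0,0,11.5,0],[0,0,13.5,0],[0,0,14.6,0],[0,0,14.9,0],[0,0,14.9,0]]]'

```text
time: 11.45
tcp_pos: [0.4857, -0.3838, 0.1288]
ee_rot: [-180.0, -0.0, -34.0]
force: [-0.6, 0.8, 0.9]
grip_width: 0.0498
```

Request:
jog_arm --series '[[[0,0,0,0],[0,0,0,0],[0,0,0,0],[0,0,0,0],[0,0,0,0],[0,0,0,0]]]' --fingers 0 --squeeze 90

```text
time: 12.05
tcp_pos: [0.4859, -0.3847, 0.1304]
ee_rot: [180.0, -0.2, -34.0]
force: [-0.9, -0.1, 6.3]
grip_width: 0.0271
```

```bash
python3 - <<'E'
from h import *
cv2.imwrite("pics/w5.png",capture("wrist")[:,:,::-1])
cv2.imwrite("pics/s7.png",cv2.resize(capture("scene")[180:320,130:330,::-1],None,fx=4,fy=4))
go(.486,-.384,.28,-34)
E
```

```text
t 12.15 at [ 0.4859 -0.3847  0.1304] yaw -34.03 F [-1.4  1.6  6. ] w 0.0275
shift cm [ -0.03  -0.06 -14.96  -0.03]
```

View pics/s7.png

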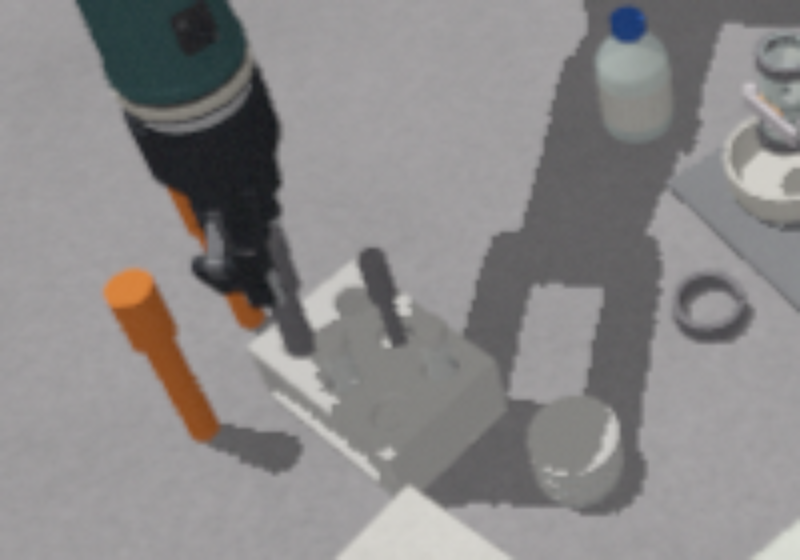

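View pics/w5.png

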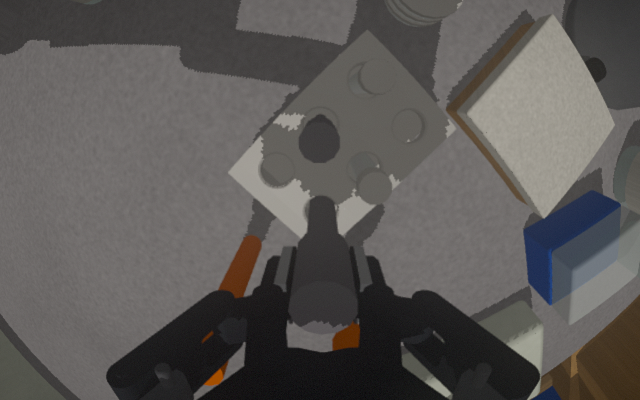

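Request:
jog_arm --series '[[[0,0,-0.5,0],[0,0,-1.5,0],[0,0,-3,0],[0,0,-5,0],[0,0,-8,0],[0,0,-11,0],[0,0,-14,0],[0,0,-16.5,0],[0,0,-18,0],[0,0,-18,0]]]'

```text
time: 13.15
tcp_pos: [0.4861, -0.3848, 0.3131]
ee_rot: [179.9, -0.4, -34.0]
force: [0.8, 0.9, -0.3]
grip_width: 0.0271
```

```bash
python3 - <<'E'
from h import *
o=get_obs();np.save("w6.npy",np.r_[o["tcp_pos"],o["ee_rot"]])
cv2.imwrite("pics/w6.png",capture("wrist")[:,:,::-1])
cv2.imwrite("pics/s8.png",cv2.resize(capture("scene")[120:320,130:330,::-1],None,fx=3,fy=3))
go(.5595,-.0172,.31,-34)
E
```

```text
t 13.25 at [ 0.4854 -0.3841  0.3087] yaw -34.02 F [ 0.4 -0.5 -2.3] w 0.0272
shift cm [-1.439e+01 -3.456e+01 -1.300e-01 -2.000e-02]
```

View pics/s8.png

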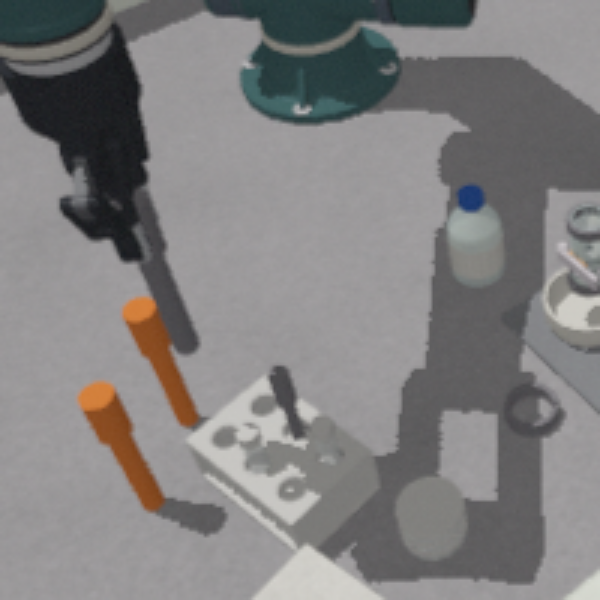

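View pics/w6.png

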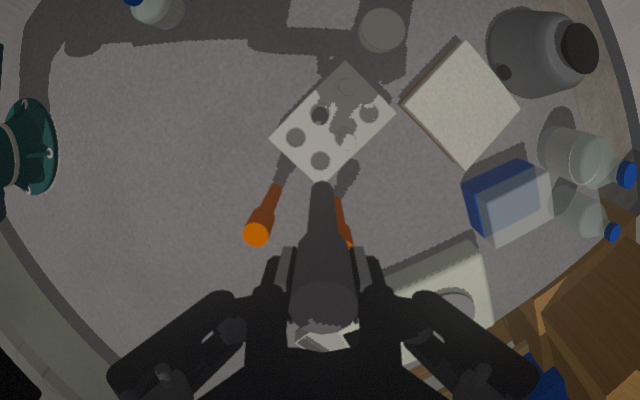

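```bash
python3 - <<'E'
from h import *
im=cv2.imread("pics/w6.png");cv2.imwrite("pics/w6c.png",cv2.resize(im[110:330,220:420],None,fx=3,fy=3,interpolation=cv2.INTER_CUBIC))
w=np.load("w6.npy");a=np.radians(w[5]);tx=np.array([np.cos(a),np.sin(a)]);ty=np.array([np.sin(a),-np.cos(a)])
for n,u,v,z in [("emptyhole",320,160,.062),("h2",296,137,.062),("h3",369,113,.062),("slimtop",319,116,.143)]:
    print(n,wp(u,v,z,w[:3],w[3:]).round(4))
for n,u,v in [("footfar",321.5,182),("L",311,187),("R",333,187)]:
    d=(wp(u,v,.187,w[:3],w[3:])-w[:3])[:2];print(n,"tool xy",(d@tx).round(4),(d@ty).round(4))
E
```

```text
emptyhole [ 0.4856 -0.3817  0.062 ]
h2 [ 0.4773 -0.3395  0.062 ]
h3 [ 0.5715 -0.3656  0.062 ]
slimtop [ 0.5197 -0.3301  0.143 ]
footfar tool xy -0.0006 -0.0078
L tool xy -0.0101 -0.0031
R tool xy 0.0098 -0.003
```

View pics/w6c.png

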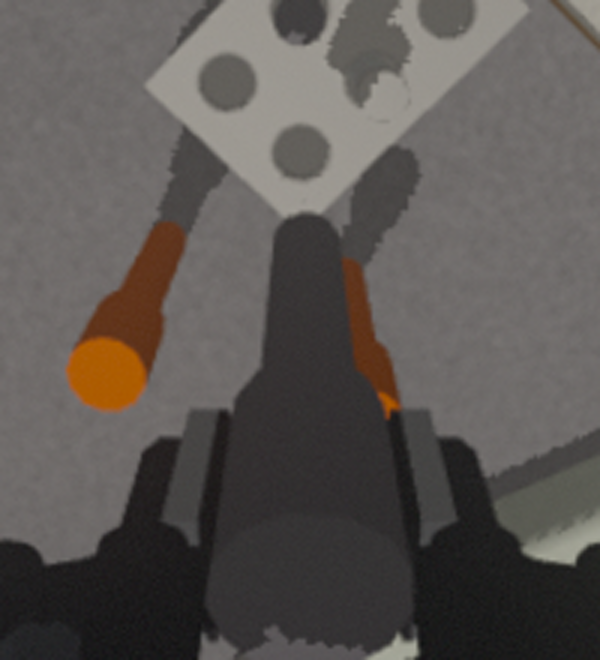

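Request:
jog_arm --series '[[[-0.7,-1.7,0,0],[-2,-4.8,0,0],[-3.5,-8.4,0,0],[-5,-12,0,0],[-6.5,-15.6,0,0],[-8,-19.2,0,0],[-9.5,-22.8,0,0],[-11,-26.4,0,0],[-12.5,-30,0,0],[-13.6,-32.7,0,0],[-14.2,-34.2,0,0],[-14.4,-34.6,0,0]]]'

```text
time: 14.45
tcp_pos: [0.5591, -0.0147, 0.3072]
ee_rot: [180.0, 0.1, -33.9]
force: [0.4, 0.3, -1.3]
grip_width: 0.0272
```

Request:
jog_arm --series '[[[0,0,0,0],[0,0,0,0],[0,0,0,0]]]'

```text
time: 14.75
tcp_pos: [0.5595, -0.0181, 0.3082]
ee_rot: [180.0, -0.0, -34.1]
force: [0.3, 0.2, -1.2]
grip_width: 0.0273
```

```bash
python3 - <<'E'
from h import *
o=get_obs();np.save("w7.npy",np.r_[o["tcp_pos"],o["ee_rot"]])
im=capture("wrist")[:,:,::-1];cv2.imwrite("pics/w7.png",im)
cv2.imwrite("pics/w7c.png",cv2.resize(im[120:340,220:420],None,fx=3,fy=3,interpolation=cv2.INTER_CUBIC))
cv2.imwrite("pics/s9.png",cv2.resize(capture("scene")[90:270,230:430,::-1],None,fx=4,fy=4,interpolation=cv2.INTER_CUBIC)[:600])
go(.5595,-.0172,.31,-34)
E
```

```text
t 14.85 at [ 0.5595 -0.0179  0.3084] yaw -34.13 F [ 0.1 -0.3 -0.3] w 0.0275
shift cm [-0.04 -0.06 -0.16 -0.13]
```

View pics/s9.png

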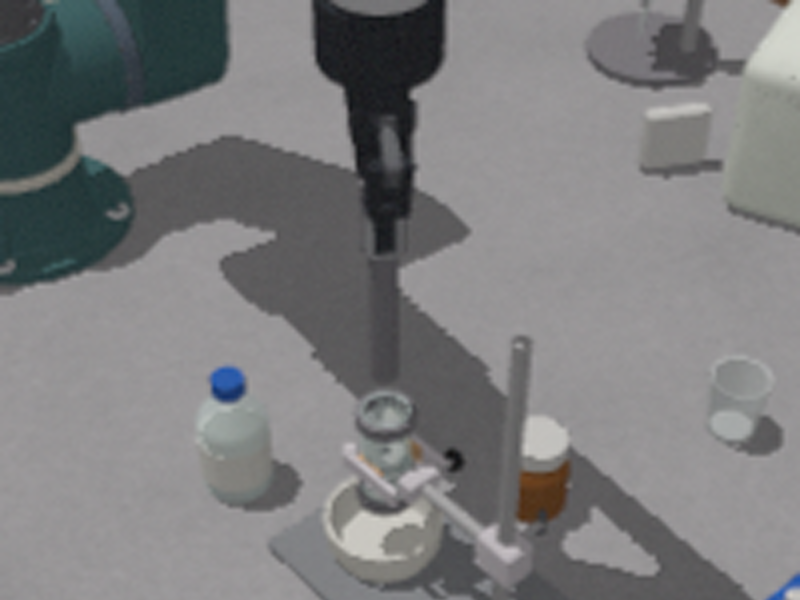

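View pics/w7c.png

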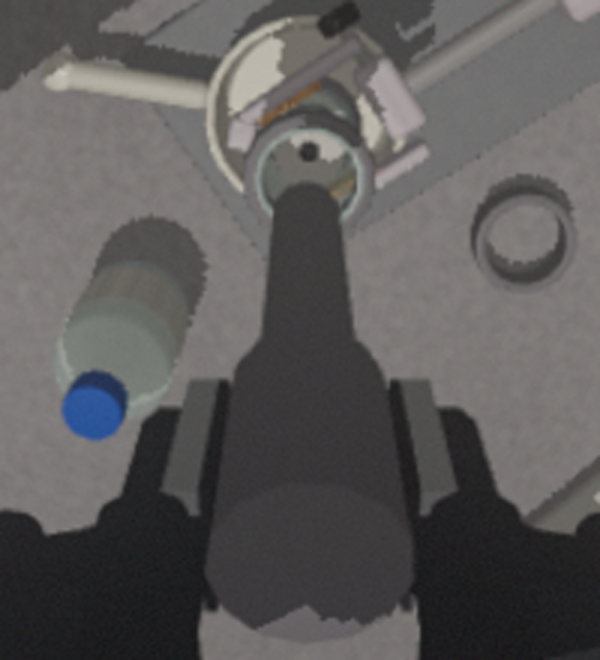

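```bash
python3 - <<'E'
from h import *
w=np.load("w7.npy");a=np.radians(w[5]);tx=np.array([np.cos(a),np.sin(a)]);ty=np.array([np.sin(a),-np.cos(a)])
for n,x,y,z in [("L",245,170,.155),("R",375,170,.155),("top",310,112,.155),("innertop",308,128,.155),("footfar",306,184,.187)]:
    P=wp(220+x/3-.3,120+y/3-.3,z,w[:3],w[3:]);d=(P-w[:3])[:2];print(n,P.round(4),"tool xy",(d@tx).round(4),(d@ty).round(4))
# scene check: expected axis column
for P in [(.5595,-.0175,.155),(.5595,-.0175,.188),(.5595,-.0175,.25)]:print((proj("scene",P)-[230,90])*4)
E
```

```text
L [ 0.5451 -0.001   0.155 ] tool xy -0.0215 -0.0061
R [ 0.5804 -0.025   0.155 ] tool xy 0.0212 -0.006
top [0.5736 0.003  0.155 ] tool xy -0.0002 -0.0254
innertop [ 0.5701 -0.001   0.155 ] tool xy -0.0008 -0.0201
footfar [ 0.564 -0.009  0.187] tool xy -0.0014 -0.0101
[380.32960096 408.45210468]
[380.06924006 374.56085438]
[379.54596893 306.44650413]
```

Request:
jog_arm --series '[[[0,-0.1,0.5,0],[0,-0.1,1.2,0],[0,-0.1,2,0],[0,-0.1,2.6,0],[0,-0.1,3.1,0],[0,-0.1,3.5,0],[0,-0.1,3.9,0],[0,-0.1,4.3,0],[0,-0.1,4.3,0]]]'

```text
time: 15.75
tcp_pos: [0.5599, -0.0159, 0.2646]
ee_rot: [180.0, 0.1, -34.0]
force: [0.3, -0.3, -0.6]
grip_width: 0.0274
```

```bash
python3 - <<'E'
from h import *
im=capture("wrist")[:,:,::-1]
cv2.imwrite("pics/w8c.png",cv2.resize(im[120:340,220:420],None,fx=2,fy=2,interpolation=cv2.INTER_CUBIC))
cv2.imwrite("pics/s10.png",cv2.resize(capture("scene")[90:270,230:430,::-1],None,fx=4,fy=4,interpolation=cv2.INTER_CUBIC)[:600])
go(.5595,-.0172,.24,-34)
E
```

```text
t 15.85 at [ 0.5602 -0.0159  0.2654] yaw -34.02 F [ 0.4 -0.  -1.8] w 0.0275
shift cm [ 0.01  0.15  2.54 -0.02]
```

View pics/s10.png

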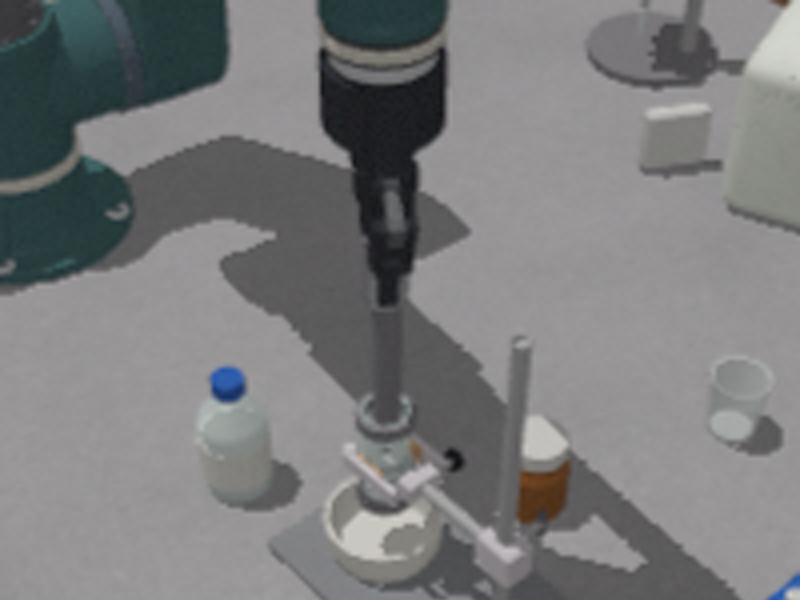

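View pics/w8c.png

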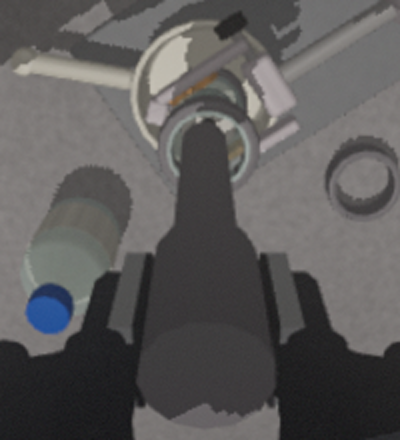

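Request:
jog_arm --series '[[[0,0,0.3,0],[0,0,0.6,0],[0,0,0.9,0],[0,0,1.2,0],[0,0,1.5,0],[0,0,1.8,0],[0,0,2.1,0],[0,0,2.3,0],[0,0,2.5,0],[0,0,2.7,0]]]'

```text
time: 16.85
tcp_pos: [0.5602, -0.0159, 0.2382]
ee_rot: [-180.0, -0.0, -34.0]
force: [-0.5, -0.1, -0.4]
grip_width: 0.0272
```

Request:
jog_arm --series '[[[0,0,0.2,0],[0,0,0.4,0],[0,0,0.6,0],[0,0,0.8,0],[0,0,1.0,0],[0,0,1.2,0],[0,0,1.4,0],[0,0,1.5,0],[0,0,1.6,0]]]'

```text
time: 17.75
tcp_pos: [0.5608, -0.0158, 0.228]
ee_rot: [-179.8, -0.3, -34.0]
force: [-4.0, 0.8, 13.9]
grip_width: 0.0272
```

Request:
jog_arm --series '[[[0,0,0.2,0],[0,0,0.4,0],[0,0,0.6,0],[0,0,0.8,0],[0,0,1.0,0],[0,0,1.2,0],[0,0,1.4,0],[0,0,1.6,0],[0,0,1.8,0],[0,0,2.0,0]]]'

```text
time: 18.75
tcp_pos: [0.5609, -0.0158, 0.2078]
ee_rot: [-179.8, -0.3, -34.0]
force: [-3.6, 1.0, 14.7]
grip_width: 0.0273
```

```bash
python3 - <<'E'
from h import *
im=capture("wrist")[:,:,::-1]
cv2.imwrite("pics/w9c.png",cv2.resize(im[120:340,220:420],None,fx=2,fy=2,interpolation=cv2.INTER_CUBIC))
cv2.imwrite("pics/s11.png",cv2.resize(capture("scene")[120:270,250:400,::-1],None,fx=4,fy=4,interpolation=cv2.INTER_CUBIC)[:600])
go(.5595,-.0172,.186,-34)
E
```

```text
t 18.85 at [ 0.5608 -0.0159  0.2073] yaw -34.01 F [-3.4  0.7 13.7] w 0.0273
shift cm [-0.04  0.19  2.13 -0.01]
```

View pics/s11.png

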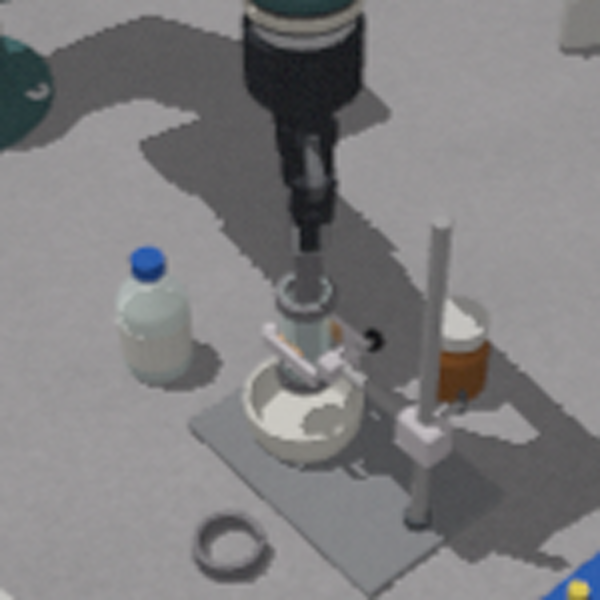

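View pics/w9c.png

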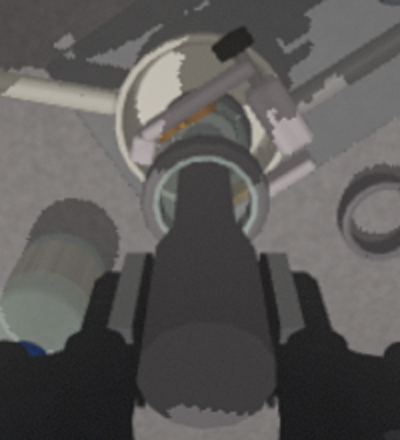

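Request:
jog_arm --series '[[[0,0,0.2,0],[0,0,0.4,0],[0,0,0.6,0],[0,0,0.8,0],[0,0,1.0,0],[0,0,1.2,0],[0,0,1.4,0],[0,0,1.6,0],[0,0,1.8,0]]]'

```text
time: 19.75
tcp_pos: [0.5607, -0.0158, 0.1891]
ee_rot: [-179.9, -0.2, -34.0]
force: [-4.6, 0.8, 13.4]
grip_width: 0.0272
```

Request:
jog_arm --series '[[[0,0,0.15,0],[0,0,0.3,0],[0,0,0.45,0],[0,0,0.6,0],[0,0,0.75,0],[0,0,0.9,0]]]'

```text
time: 20.35
tcp_pos: [0.56, -0.0159, 0.1747]
ee_rot: [180.0, 0.0, -34.0]
force: [0.6, -0.0, -0.5]
grip_width: 0.0268
```

```bash
python3 - <<'E'
from h import *
cv2.imwrite("pics/s12.png",cv2.resize(capture("scene")[120:270,250:400,::-1],None,fx=4,fy=4,interpolation=cv2.INTER_CUBIC)[:600])
go(.5595,-.0172,.186,-34)
E
```

```text
t 20.4 at [ 0.5599 -0.0159  0.1745] yaw -34.02 F [-0.3 -0.3 -1.3] w 0.0273
shift cm [ 0.04  0.13 -1.15 -0.02]
```

View pics/s12.png

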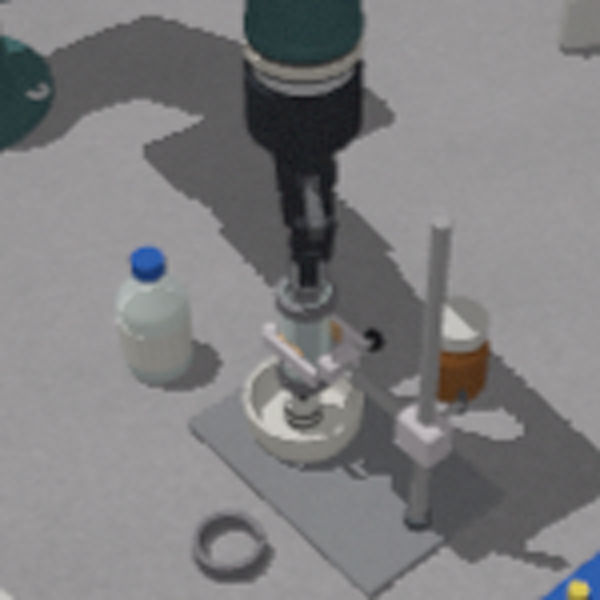

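Request:
jog_arm --series '[[[0,0,-0.5,0],[0,0,-1.5,0],[0,0,-3,0],[0,0,-4.5,0],[0,0,-6,0],[0,0,-7.5,0],[0,0,-9,0],[0,0,-10.5,0],[0,0,-12,0],[0,0,-13.2,0],[0,0,-13.7,0],[0,0,-13.7,0]]]'

```text
time: 21.6
tcp_pos: [0.5605, -0.016, 0.3134]
ee_rot: [-180.0, -0.1, -34.0]
force: [1.0, -0.7, -1.5]
grip_width: 0.027
```

```bash
python3 - <<'E'
from h import *
o=get_obs();np.save("w10.npy",np.r_[o["tcp_pos"],o["ee_rot"]])
im=capture("wrist")[:,:,::-1]
cv2.imwrite("pics/w10c.png",cv2.resize(im[120:340,220:420],None,fx=3,fy=3,interpolation=cv2.INTER_CUBIC))
cv2.imwrite("pics/s13.png",cv2.resize(capture("scene")[90:270,230:400,::-1],None,fx=3,fy=3,interpolation=cv2.INTER_CUBIC)[:600])
go(.4859,-.3847,.315,-34)
E
```

```text
t 21.7 at [ 0.56   -0.0159  0.3116] yaw -34.02 F [ 0.5  0.6 -1.4] w 0.0273
shift cm [ 1.449e+01  3.471e+01 -3.400e-01 -2.000e-02]
```

View pics/s13.png

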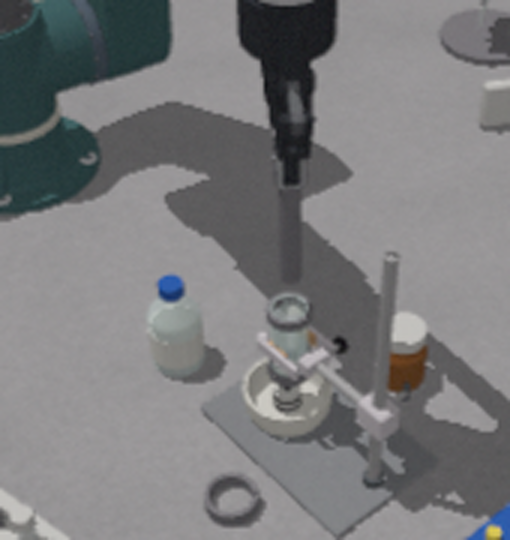

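View pics/w10c.png

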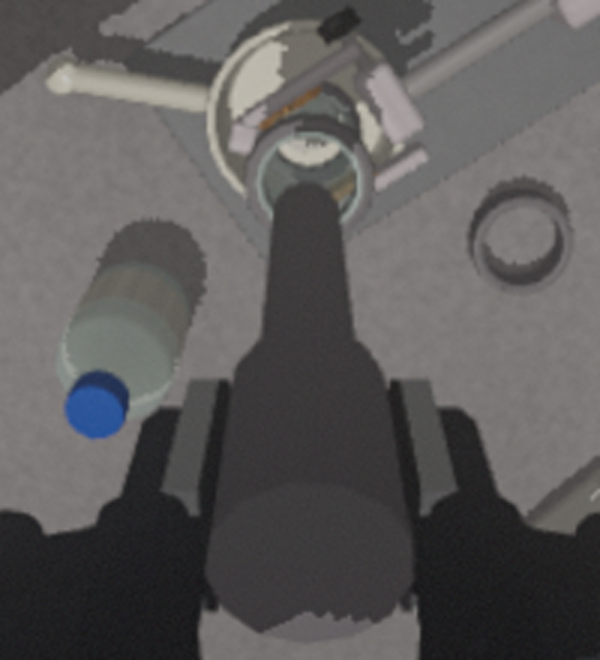

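Request:
jog_arm --series '[[[0.7,1.7,0,0],[2,4.8,0,0],[3.5,8.4,0,0],[5,12,0,0],[6.5,15.6,0,0],[8,19.2,0,0],[9.5,22.8,0,0],[11,26.4,0,0],[12.5,30,0,0],[13.6,32.7,0,0],[14.3,34.3,0,0],[14.5,34.7,0,0]]]'

```text
time: 22.9
tcp_pos: [0.4855, -0.386, 0.3107]
ee_rot: [-180.0, 0.2, -34.2]
force: [0.7, -1.2, -0.7]
grip_width: 0.0278
```

Request:
jog_arm --series '[[[0,0,0,0],[0,0,0,0],[0,0,0,0]]]'

```text
time: 23.2
tcp_pos: [0.4868, -0.3832, 0.3128]
ee_rot: [-180.0, -0.0, -33.9]
force: [-0.5, -1.0, 0.0]
grip_width: 0.0271
```

```bash
python3 - <<'E'
from h import *
im=capture("wrist")[:,:,::-1]
cv2.imwrite("pics/w11c.png",cv2.resize(im[110:330,220:420],None,fx=3,fy=3,interpolation=cv2.INTER_CUBIC))
go(.4859,-.3847,.2,-34)
E
```

```text
t 23.25 at [ 0.4867 -0.3833  0.3128] yaw -33.91 F [ 0.2 -0.4 -1. ] w 0.0272
shift cm [ 0.    0.16 11.28  0.09]
```

View pics/w11c.png

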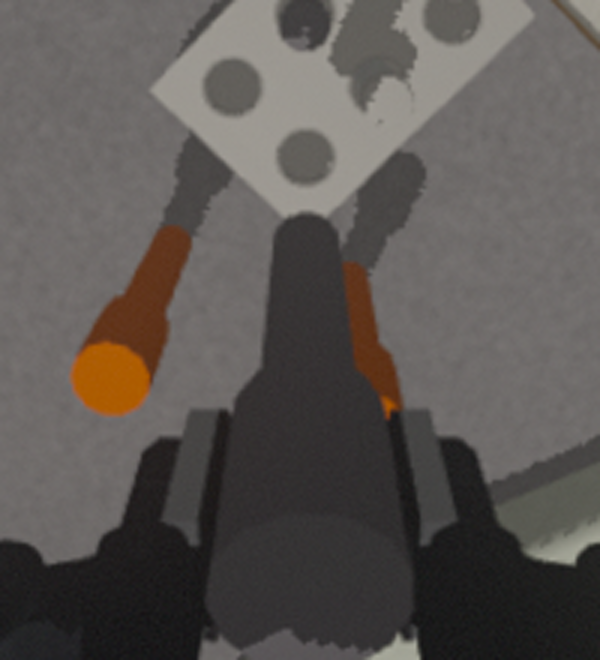

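Request:
jog_arm --series '[[[0,0.15,1,0],[0,0.15,2.5,0],[0,0.15,4,0],[0,0.15,5.5,0],[0,0.15,7,0],[0,0.15,8.5,0],[0,0.15,10,0],[0,0.15,11,0],[0,0.15,11.5,0],[0,0.15,11.5,0],[0,0.15,11.5,0]]]'

```text
time: 24.35
tcp_pos: [0.4856, -0.3862, 0.198]
ee_rot: [180.0, -0.1, -34.0]
force: [-0.3, -0.1, -0.5]
grip_width: 0.0272
```

```bash
python3 - <<'E'
from h import *
im=capture("wrist")[:,:,::-1]
cv2.imwrite("pics/w12c.png",cv2.resize(im[110:330,220:420],None,fx=3,fy=3,interpolation=cv2.INTER_CUBIC))
cv2.imwrite("pics/s14.png",cv2.resize(capture("scene")[180:320,130:330,::-1],None,fx=4,fy=4))
go(.4859,-.3847,.1304,-34)
E
```

```text
t 24.45 at [ 0.4857 -0.3863  0.1984] yaw -34.03 F [ 0.  -0.4 -1. ] w 0.0271
shift cm [-0.07 -0.14  6.8  -0.03]
```

View pics/w12c.png

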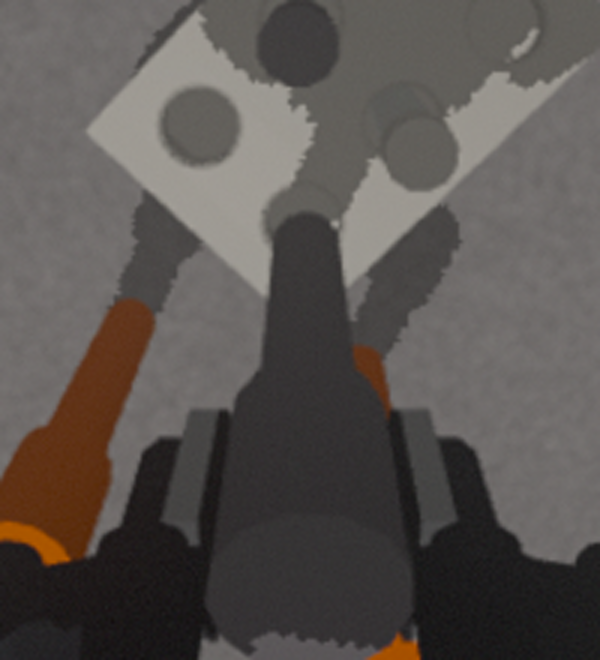

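View pics/s14.png

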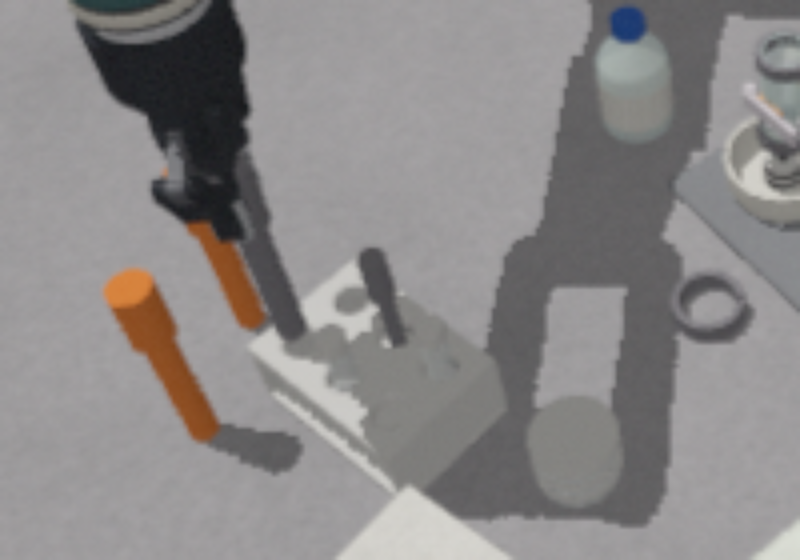

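Request:
jog_arm --series '[[[-0.1,-0.15,0,0],[-0.1,-0.15,0.5,0],[-0.1,-0.15,1,0],[-0.1,-0.15,1.5,0],[-0.1,-0.15,2,0],[-0.1,-0.15,2.5,0],[-0.1,-0.15,3,0],[-0.1,-0.15,3,0]]]'

```text
time: 25.25
tcp_pos: [0.4849, -0.3837, 0.1659]
ee_rot: [-180.0, 0.1, -34.0]
force: [0.6, 0.0, -1.6]
grip_width: 0.027
```

```bash
python3 - <<'E'
from h import *
im=capture("wrist")[:,:,::-1]
cv2.imwrite("pics/w13c.png",cv2.resize(im[110:330,220:420],None,fx=3,fy=3,interpolation=cv2.INTER_CUBIC))
go(.4859,-.3847,.1304,-34)
E
```

```text
t 25.3 at [ 0.4851 -0.3839  0.1666] yaw -34.02 F [ 0.6  0.1 -0.5] w 0.0274
shift cm [ 0.11  0.02  3.62 -0.02]
```

View pics/w13c.png

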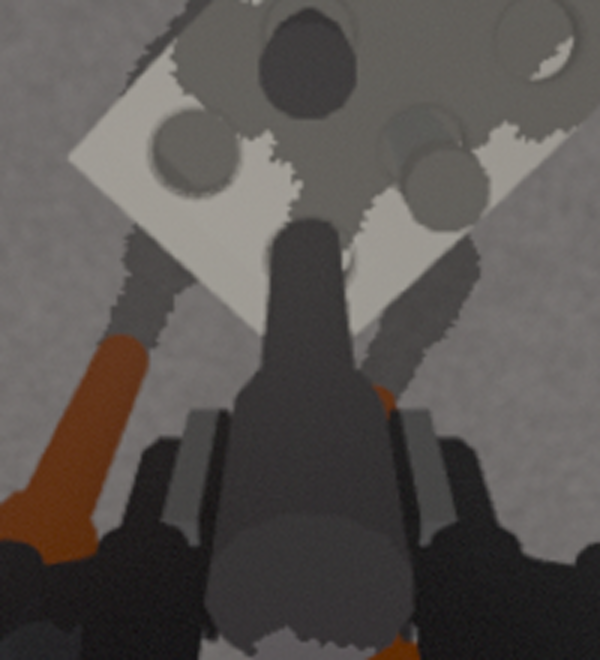

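Request:
jog_arm --series '[[[0.05,0,0.5,0],[0.05,0,1,0],[0.05,0,1.5,0],[0.05,0,2,0],[0.05,0,2.5,0],[0.05,0,2.9,0],[0.05,0,3.2,0],[0.05,0,3.4,0],[0.05,0,3.5,0],[0.05,0,3.5,0]]]'

```text
time: 26.3
tcp_pos: [0.4858, -0.3844, 0.1322]
ee_rot: [-180.0, 0.0, -34.0]
force: [1.2, -0.5, -1.5]
grip_width: 0.0278
```

Request:
jog_arm --series '[[[0,0,0.1,0],[0,0,0.2,0],[0,0,0.3,0],[0,0,0.3,0]]]'

```text
time: 26.7
tcp_pos: [0.4859, -0.3845, 0.1304]
ee_rot: [180.0, -0.1, -34.0]
force: [-0.1, 0.5, 3.6]
grip_width: 0.0273
```

Request:
jog_arm --series '[[[0,0,0,0],[0,0,0,0],[0,0,0,0],[0,0,0,0],[0,0,0,0],[0,0,0,0]]]' --fingers 5

```text
time: 27.3
tcp_pos: [0.4858, -0.3844, 0.1292]
ee_rot: [-180.0, 0.0, -34.0]
force: [0.1, -0.4, -0.1]
grip_width: 0.0498
```

Request:
jog_arm --series '[[[0,0,-0.5,0],[0,0,-2,0],[0,0,-4,0],[0,0,-6,0],[0,0,-9,0],[0,0,-12,0],[0,0,-15,0],[0,0,-17,0],[0,0,-17,0],[0,0,-17,0]]]'

```text
time: 28.3
tcp_pos: [0.4858, -0.3845, 0.3001]
ee_rot: [180.0, -0.1, -34.0]
force: [-0.3, 0.0, -1.7]
grip_width: 0.0499
```

```bash
python3 - <<'E'
from h import *
im=capture("wrist")[:,:,::-1];cv2.imwrite("pics/w14.png",im)
s=capture("scene")[:,:,::-1]
cv2.imwrite("pics/s15.png",cv2.resize(s[120:320,140:400],None,fx=3,fy=3,interpolation=cv2.INTER_CUBIC))
t=capture("top")[:,:,::-1]
cv2.imwrite("pics/t15.png",cv2.resize(t[120:270,250:450],None,fx=4,fy=4,interpolation=cv2.INTER_CUBIC))
go(.4859,-.3847,.1304,-34)
E
```

```text
t 28.45 at [ 0.4853 -0.384   0.2972] yaw -34.02 F [ 0.3 -0.6 -0.5] w 0.0501
shift cm [ 0.09  0.03 16.68 -0.02]
```

View pics/w14.png

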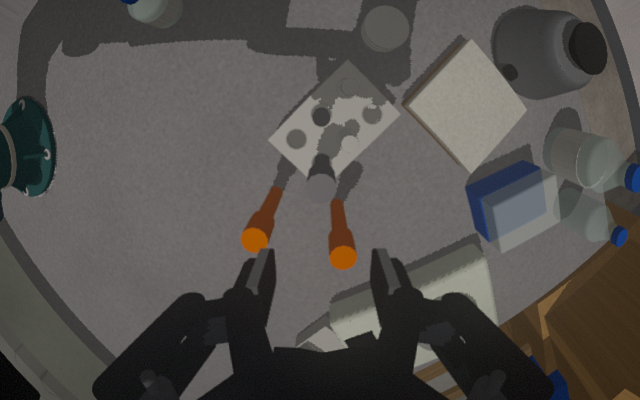

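View pics/s15.png

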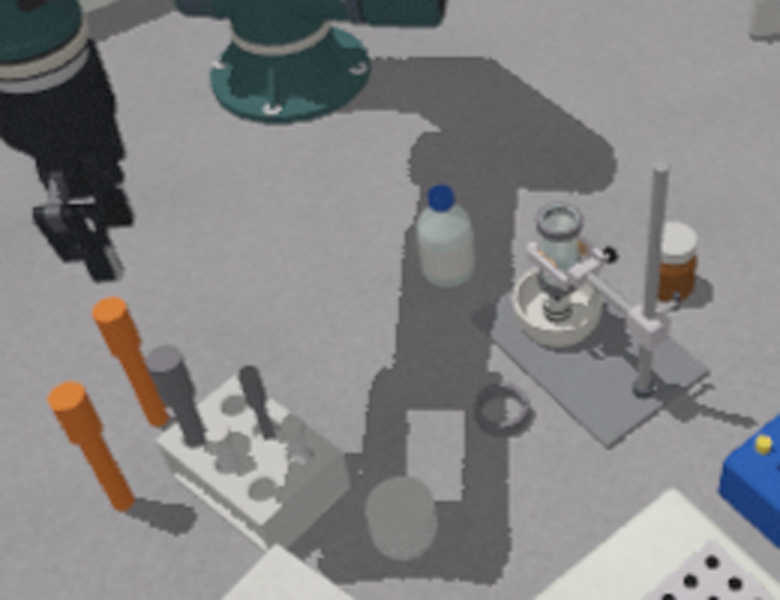

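View pics/t15.png

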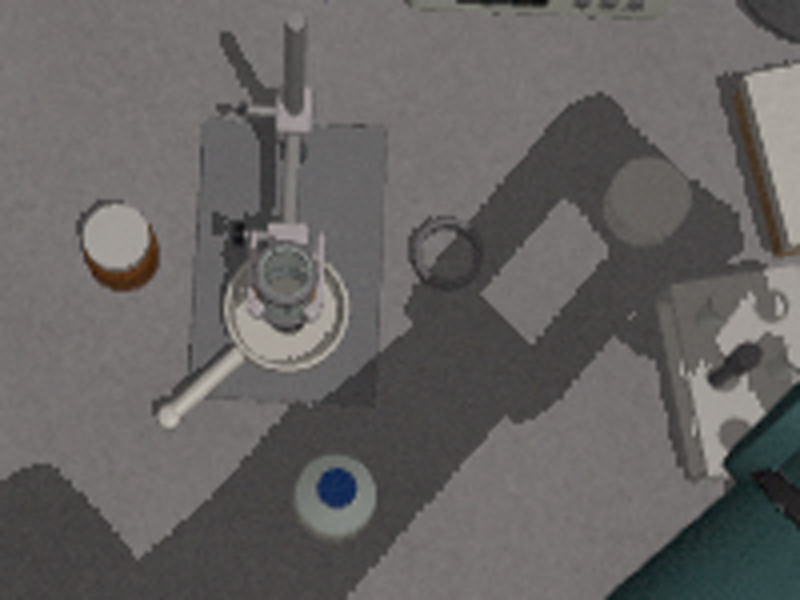

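The wrist view shows the grey rod back upright in its hole, with its top at (321,188). The scene crop shows the plug in the dish at (557,308), and the dish still under the column. The bystanders haven't moved and the gripper is clear, so I'm handing the job in.

```bash
python3 -c "
from bench import *
print(close_job())"
```

```text
the job is handed in; nothing more can be done
None
```

The job is handed in at about 28.5 s of the 64 s allowed. No verdict is reported, so the results below rest on my own checks.

**What I did:**
- **Dish:** I took it by the handle and set it on the base plate, centred within about 2 mm of the tube's axis in the top view.
- **Plug:** I pushed it down with the wider grey rod at about 14 N until the force fell to zero. The camera showed the plug in the dish.
- **Rod:** I lowered it back into its own hole in the rack, where it touched the rack's base at about 4 N. I then let go and moved the gripper clear.

**Last checks:**
- The rod stands upright in the rack at the height it had at the start.
- The dish with the plug stands under the column, and nothing else appears to have moved.
- The slim rod and the orange look-alikes were left alone.

**Disagreement:** the wrist and top cameras differed by 2–4 mm on the rod and its hole. They differed by up to about 8 mm on the dish's centre before I picked it up. I settled the rod's position from the force readings and repeated views, and the dish's from the top view; both stayed within tolerance. No check failed.

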